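# Spin-check a stone-cutting disc and brake it on the pointer

## Robot

A 7-joint arm with a two-finger parallel gripper is mounted at the origin on the work surface. World frame = base frame: x ahead of the robot, y to its left, z up, the work surface at z = 0. Lengths are in m, angles in degrees, forces in N, time in s.
With the tool pointing down it reaches from about 0.425 to 0.875 m from the base axis. Payload 4.7 kg.
Tool frame: the origin (TCP) lies on the centre line of the jaws, within the pads' length; the fingertips stand 22 mm ahead of it and the grasp point (between the pads) lies 3 mm ahead of it; z points along the fingers, y is the direction in which the jaws open and shut (so a half turn about z gives the same grasp; the last joint's range is limited). The gripper opens to 87 mm and grips with 3 to 60 N. Pads are 19 mm wide; open, the fingers measure 117 mm over their backs; the gripper's body (75 mm by 190 mm) begins 51 mm behind the grasp point.
Start: joints at [-76.541, 18.392, -4.016, 83.108, 1.295, 78.541, -3.26], TCP at [0.142, 0.634, 0.245] pointing down, gripper open.
Joint ranges: [-163.93, 163.93], [-17.29, 119.83], [-79.2, 71.16], [3.27, 140.29], [-89.18, 269.18], [5.43, 117.66], [-154.24, 154.24]. Speed limits (degrees/s): [147.25, 147.25, 180, 180, 180, 180, 180].

## Interface

Orientations are given as [roll, pitch, yaw] about the fixed x, y, z axes, in that order (R = Rz(yaw) Ry(pitch) Rx(roll)).
In Python, from cell import robot, solver, camera, job gives the robot as it stands. The module is installed in compiled form; this text tells all that it offers. Calls block until the motion is done:
- robot.move_to(position, orientation): joint-space move of the TCP to a pose.
- robot.movel(position, orientation=None, speed=0.15, force_limit=None): straight line of the TCP; orientation=None keeps the orientation; speed is the mean speed in m/s. With force_limit (N) it stops when the force on the tool has changed by that much, and returns True; else False.
- robot.movej(angles): joint-space move.
- robot.ungrasp() and robot.gripper_close(strength=None): open the fingers fully, or close them until they stop; strength is the grip in N (None keeps the last).
- robot.sleep(seconds).
- solver.inverse_kinematics(position, orientation): joint angles nearest the present ones, or None.
- camera(name): name is "scene" or "top" or "wrist"; returns a dict with "img" (420x560x3 uint8, red, green, blue), "depth" (420x560 float32, m along the optical axis (not along the pixel's ray), 0 where there is no reading), "fx", "fy", "cx", "cy" (pixels), "R" (3x3) and "t" (3): a world point X has camera coordinates R X + t. Camera axes: x right, y down, z forward; pixel columns grow to the right and rows downward; lengths in m; the calibration is good to about 2 mm. A picture is of the moment at which its call begins.
A pose or a line that the arm cannot do raises robot.MotionError and nothing moves.
- job.hand_in(): hands the job in, once; it reports no verdict.
Readings, each from a call of its own:
- robot.current_clock(): time.
- robot.current_joint_pos(): joint angles.
- robot.current_joint_velocities(): joint speeds.
- robot.current_tau(): joint torques, N m.
- robot.current_tcp_pos(): TCP position.
- robot.current_orientation(): TCP orientation.
- robot.current_force(): force on the tool from outside, world axes, zero at the start.
- robot.current_ft_torque(): the same for the moment, N m.
- robot.current_width(): finger opening in m.
Only numpy, scipy, OpenCV 4.12 (cv2) and the standard library are available. Lean on these libraries where they do the work, as an engineer would, in place of code of your own. Each camera call takes 0.05 s, during which the arm holds its last target.

## Task

Check that the stone-cutting disc runs free on its bearing stand: flick it with a closed fingertip, either way round, so that it coasts by itself and its clamped-on balance weight runs past the pointer at least once with nothing touching the disc. Then, while it is still coasting, brake it with a fingertip so that it stands still with the pointer aimed at the weight, and take the finger away. Use only the outside of the fingers, pinch or lift nothing, and leave the other things on the bench where they are.

Things in the scene. Friction and masses are not known exactly. Their poses are not given: they have to be found in the camera images.
- disc: Grey segmented cutting disc, 230 mm across, 6 mm thick, lying level, turning endlessly about its vertical centre axis. Origin: centre of its underside, 60 mm above the bench (top face 66 mm). x axis: towards the balance weight. Face flat but for weight and hub (hub radius 28 mm, with nut 16 mm high). Mass 0.56 to 0.84 kg. Very light bearing: coasting, it loses only about 0.03 rad/s each second.
- stand: Fixed grey bearing stand under the disc, round foot 170 mm across; origin at bench level on the disc's axis, x axis towards the pointer. A fingertip pressed on the disc's face with a few newtons stops the disc within 0.1 s, and can also drag it round; the stand does not give. Spinning at 1 to 2.5 rad/s is right; below 0.5 rad/s is too slow to tell.
- weight (a point): Top centre of the balance weight: dark steel block fixed on the disc near its rim, 26 mm radially (82 to 108 mm from the disc's centre), 24 mm along the rim, 18 mm high above the face (this point is 84 mm above the bench). The only thing raised near the rim; its flat sides can be pushed along the rim. Starts at least 50 degrees from the pointer.
- pointed_spot (a point): Fixed spot where weight lies when the pointer aims exactly at it: 95 mm from the disc's centre towards the pointer, 84 mm above the bench. The pointer is a level steel cone 24 mm long just outside the rim, aimed at the disc's axis, tip 121 mm from the centre and 74 mm up, on an upright grey bar 78 mm tall, 144 to 156 mm from the centre.
- wrench: Bystander: loose wrench lying flat, origin under its middle.
- mallet: Bystander: loose rubber mallet lying flat, about 230 mm long, 56 mm high, origin at bench level under its handle.
- carton: Bystander: loose cardboard carton 75 x 100 x 70 mm, origin under its centre.
- flange: Bystander: loose steel ring, 44 mm across, 10 mm high, origin under its centre.

How it is judged (in metres and radians):
On the way, in this order (a step that is already met when the one before it is completed fails the run):
1. the disc coasts untouched, the weight away from the pointer (contact force between the fingers and disc below 0.02 N and angular speed of disc above 0.5 rad/s and horizontal distance between weight and pointed_spot above 0.05 m), for 0.2 s.
2. the weight runs past the pointer with nothing touching the disc (contact force between the fingers and disc below 0.02 N and angular speed of disc above 0.3 rad/s and horizontal distance between weight and pointed_spot below 0.03 m).
3. it coasts on beyond the pointer, untouched (contact force between the fingers and disc below 0.02 N and angular speed of disc above 0.3 rad/s and horizontal distance between weight and pointed_spot above 0.035 m).
4. a fingertip brakes the coasting disc (contact force between the fingers and disc above 0.1 N).
At the end, for the whole second after the job is handed in: The disc stands still (under 0.05 rad/s) with the centre of the weight within 13 mm of the spot the pointer aims at, that is, the pointer's line meets the weight (horizontal distance between weight and pointed_spot below 0.013 m and angular speed of disc below 0.05 rad/s); the robot touches nothing.
It fails at once if the wrench is pushed, lifted or carried (moved over 20 mm) (distance of wrench from where it was at the start of the episode above 0.02 m).
It fails at once if the mallet is pushed, lifted or carried (moved over 20 mm) (distance of mallet from where it was at the start of the episode above 0.02 m).
It fails at once if the carton is pushed, lifted or carried (moved over 20 mm) (distance of carton from where it was at the start of the episode above 0.02 m).
It fails at once if the loose flange is pushed, lifted or carried (moved over 20 mm) (distance of flange from where it was at the start of the episode above 0.02 m).
It also fails if it takes over 42 s, if anything falls off the work surface, if the arm or the gripper's body presses on something with over 40 N, if the wrist force passes 120 N, or if a joint passes its speed limit or range.

## Working session

There is one attempt and no reset: what is moved stays moved. The work goes in short steps, each a Python script; the robot and the scene stay as the last script left them, time stands still between calls to the robot, and variables do not carry over. Pictures are saved under pics/ and viewed, and the job is handed in when it is done.

```bash
ls; mkdir -p pics
python3 - <<'E'
from cell import robot, solver, camera, job
import cv2
print(robot.current_clock())
for n in ("scene","top","wrist"):
    c=camera(n); cv2.imwrite(f"pics/{n}0.png",c["img"][:,:,::-1])
    import numpy as np
    np.savez(f"{n}0.npz",**c)
    print(n,c["fx"],c["cx"],c["cy"],c["R"].round(3).tolist(),c["t"].round(3))
print(robot.current_clock(),robot.current_orientation(),robot.current_width())
E
```

```text
pics
0.0
scene 532.1575486791135 273.1233619080487 213.808140710763 [[0.375, 0.927, 0.009], [0.794, -0.317, -0.519], [-0.478, 0.202, -0.855]] [-0.187 -0.382  1.613]
top 452.3491901159773 284.6802752595725 203.36028203640524 [[0.013, -1.0, 0.024], [-0.987, -0.017, -0.161], [0.161, -0.022, -0.987]] [-0.037  0.527  1.128]
wrist 291.35177200739884 283.37793268173095 207.29521882868247 [[0.219, 0.976, -0.003], [0.929, -0.208, 0.305], [0.297, -0.069, -0.952]] [-0.649 -0.038  0.394]
0.15 [-1.79915320e+02  4.78363197e-03  1.67354971e+02] 0.08685292478441581
```

View pics/scene0.png

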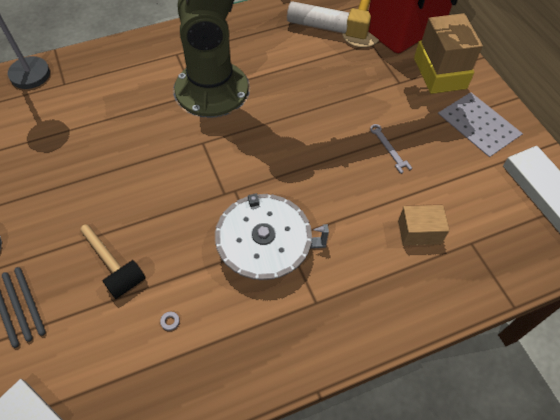

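View pics/top0.png

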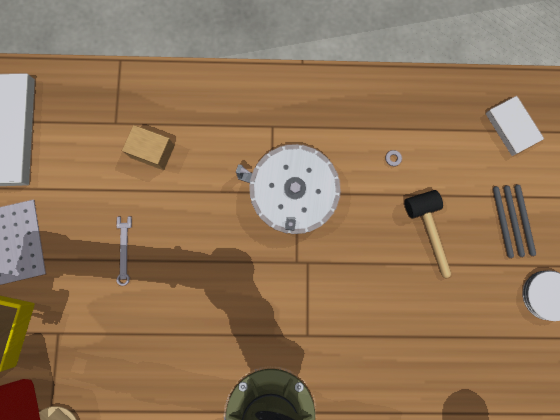

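View pics/wrist0.png

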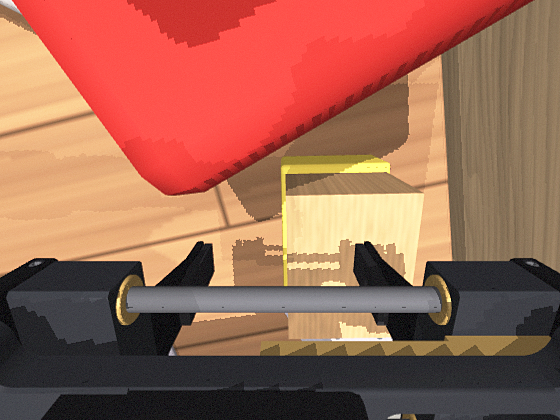

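The scene view shows the disc at about (264,235), the weight at (254,200) and the pointer at (320,237). In the top view they are at about (295,188), (291,224) and (246,174). The flange is at (394,158), the mallet at (430,225), the carton at (148,146) and the wrench at (124,250), all well clear of the disc. Next I measure them.

```bash
cat > h.py <<'E'
import numpy as np, cv2
def ray(c,uv,z):
    d=np.array([(uv[0]-c["cx"])/c["fx"],(uv[1]-c["cy"])/c["fy"],1.])
    R=np.array(c["R"]);o=-R.T@np.array(c["t"]);w=R.T@d
    return o+w*(z-o[2])/w[2]
def tri(c1,u1,c2,u2):
    A=[];b=[]
    for c,uv in((c1,u1),(c2,u2)):
        R=np.array(c["R"]);o=-R.T@np.array(c["t"]);w=R.T@np.array([(uv[0]-c["cx"])/c["fx"],(uv[1]-c["cy"])/c["fy"],1.]);w/=np.linalg.norm(w)
        P=np.eye(3)-np.outer(w,w);A.append(P);b.append(P@o)
    return np.linalg.lstsq(np.vstack(A),np.hstack(b),rcond=None)[0]
E
python3 - <<'E'
import numpy as np,cv2
from h import *
cs={n:dict(np.load(n+"0.npz")) for n in("top","scene")}
P={}
for n,(x0,y0,x1,y1) in {"top":(225,130,350,245),"scene":(200,180,340,290)}.items():
    im=cs[n]["img"]
    cr=im[y0:y1,x0:x1]; cv2.imwrite(f"pics/crop_{n}.png",cv2.resize(cr,None,fx=5,fy=5,interpolation=cv2.INTER_CUBIC)[:,:,::-1])
    hsv=cv2.cvtColor(cr,cv2.COLOR_RGB2HSV)
    m=((hsv[...,2]>120)&(hsv[...,1]<50)).astype(np.uint8)
    m=cv2.morphologyEx(m,cv2.MORPH_OPEN,np.ones((5,5)))
    k=max(cv2.findContours(m,cv2.RETR_EXTERNAL,cv2.CHAIN_APPROX_NONE)[0],key=cv2.contourArea)
    h=cv2.convexHull(k)[:,0]+[x0,y0]
    # world points on z=.066, fit circle
    W=np.array([ray(cs[n],p,.066)[:2] for p in h])
    (cx,cy),r=cv2.minEnclosingCircle(W.astype(np.float32))
    A=np.c_[2*W,np.ones(len(W))];s=np.linalg.lstsq(A,(W**2).sum(1),rcond=None)[0]
    print(n,"encl",cx,cy,r,"lsq",s[:2],np.sqrt(s[2]+s[:2]@s[:2]))
E
```

```text
top encl 0.5660862922668457 -0.04347825422883034 0.12590347230434418 lsq [ 0.56505029 -0.04870384] 0.11776018848289871
scene encl 0.563790500164032 -0.053204495459795 0.11601917445659637 lsq [ 0.56369646 -0.05332395] 0.11531673655332844
```

```bash
ls pics
```

```text
crop_scene.png
crop_top.png
scene0.png
top0.png
wrist0.png
```

View pics/crop_top.png

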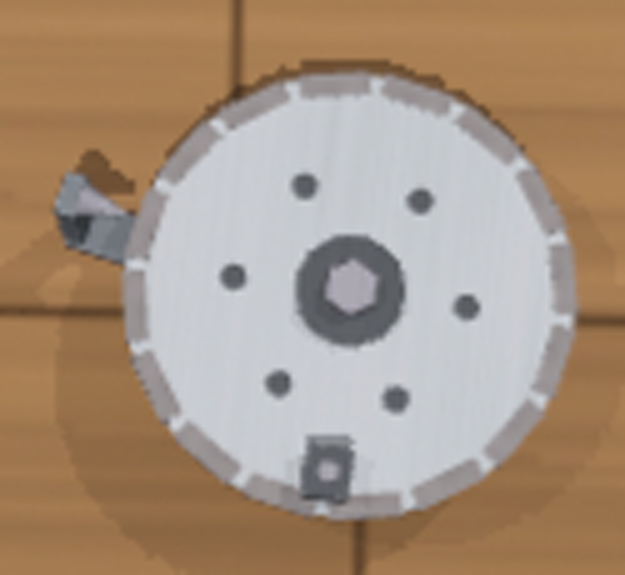

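View pics/crop_scene.png

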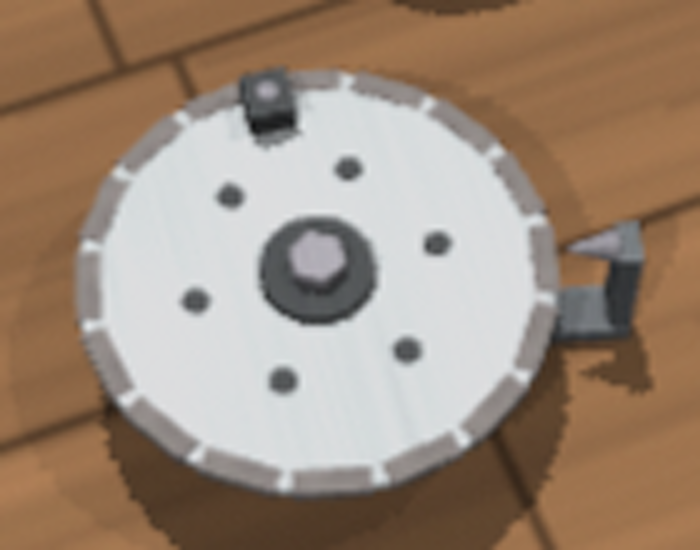

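Run:
```python
import numpy as np
from h import *
T,S=[dict(np.load(n+"0.npz")) for n in("top","scene")]
f=lambda c,o:(c[0]/5+o[0]-.4,c[1]/5+o[1]-.4)
t=lambda a,b:f((a,b),(225,130)); s=lambda a,b:f((a,b),(200,180))
nut=tri(T,t(352,287),S,s(318,257));w=tri(T,t(329,469),S,s(268,91))
print("nut",nut,"weight",w)
for nm,p in (("tip",s(566,245)),("base",s(618,238)),("base2",s(630,228))): print(nm,ray(S,p,.074 if nm!="base2" else .078))
print("top tip/base",ray(T,t(135,213),.074),ray(T,t(80,190),.076))
for nm,a in(("hubT",(T,t(350,291))),("hubS",(S,s(318,270)))): print(nm,ray(*a,.070))
print("wS",ray(S,s(268,91),.084),"wT",ray(T,t(329,469),.084))
# rim extremes in top (right, bottom, top) crop
W=np.array([ray(T,t(*p),.066)[:2] for p in((576,300),(349,520),(345,73),(460,105),(558,235),(545,400),(490,465),(240,487),(175,425),(125,300))])
A=np.c_[2*W,np.ones(len(W))];q=np.linalg.lstsq(A,(W**2).sum(1),rcond=None)[0];print(q[:2],np.sqrt(q[2]+q[:2]@q[:2]))
# others
for nm,uv,z in(("flange",(394,158),.01),("mallethead",(424,204),.05),("carton",(148,146),.07),("wr",(124,250),0)):print(nm,ray(T,uv,z))
```

```text
nut [ 0.56357296 -0.05325132  0.07982473] weight [ 0.47032191 -0.04264935  0.08521542]
tip [0.59863771 0.06133447 0.074     ]
base [0.6043772 0.0861446 0.074    ]
base2 [0.60344197 0.09252669 0.078     ]
top tip/base [0.60095822 0.05673124 0.074     ] [0.61194996 0.08482822 0.076     ]
hubT [ 0.56326338 -0.05325932  0.07      ]
hubS [ 0.5652105  -0.05333171  0.07      ]
wS [ 0.46969582 -0.04202757  0.084     ] wT [ 0.47034298 -0.04305813  0.084     ]
[ 0.56370054 -0.05307216] 0.11430504987806035
flange [ 0.66269069 -0.32602577  0.01      ]
mallethead [ 0.53039097 -0.39019164  0.05      ]
carton [0.66574677 0.3236362  0.07      ]
wr [0.40338264 0.38909529 0.        ]
```

Run:
```python
import numpy as np
T,S,W=[dict(np.load(n+"0.npz")) for n in("top","scene","wrist")]
for nm,c in(("top",T),("scene",S),("wrist",W)):
    v,u=np.mgrid[:420,:560];d=c["depth"]
    X=np.stack([(u-c["cx"])/c["fx"]*d,(v-c["cy"])/c["fy"]*d,d],-1)
    P=(X-c["t"])@c["R"]
    im=c["img"].astype(int)
    red=(im[...,0]>90)&(im[...,1]<0.5*im[...,0])&(im[...,2]<.5*im[...,0])&(d>0)
    red&=im[...,1]<90
    yel=(im[...,0]>150)&(im[...,2]<60)&(im[...,1]>100)&(d>0)
    for k,m in(("red",red),("yel",yel)):
        if m.sum()>50: print(nm,k,m.sum(),np.percentile(P[m],[2,50,98],axis=0).round(3).tolist())
    high=(P[...,2]>.11)&(d>0)&(P[...,2]<1)
    if nm!="wrist": print(nm,"high xyz",np.percentile(P[high],[1,99],axis=0).round(2).tolist())
    uv=c["R"]@np.array([.142,.634,.245])+c["t"];print(nm,"tcp px",uv[:2]/uv[2]*c["fx"]+[c["cx"],c["cy"]])
```

```text
top yel 136 [[0.157, 0.611, 0.064], [0.222, 0.626, 0.069], [0.272, 0.652, 0.073]]
top high xyz [[0.02, -0.06, 0.11], [0.26, 0.62, 0.27]]
top tcp px [-50.3177963  373.45681628]
scene yel 96 [[-0.132, 0.535, 0.058], [-0.101, 0.567, 0.064], [0.267, 0.632, 0.074]]
scene high xyz [[-0.28, -0.51, 0.11], [0.28, 0.74, 0.33]]
scene tcp px [438.88245389  -3.27345521]
wrist red 54865 [[0.012, 0.578, 0.256], [0.042, 0.634, 0.271], [0.077, 0.726, 0.273]]
wrist yel 330 [[0.112, 0.624, 0.01], [0.122, 0.689, 0.045], [0.176, 0.748, 0.07]]
wrist tcp px [283.10985149 274.1857964 ]
```

```bash
cat >> h.py <<'E'
C=np.array([0.5637,-0.0532]); PA=73.2
th=np.radians(183); e=np.array([np.cos(th),np.sin(th)]); tt=np.array([-np.sin(th),np.cos(th)])
def pt(s,r,z): return [*(C+r*e+s*tt),z]
ORI=[180,0,-177.]
def wang(c,excl=(150,215)):
    hsv=cv2.cvtColor(np.ascontiguousarray(c["img"]),cv2.COLOR_RGB2HSV)
    m=(hsv[...,2]<125)&(hsv[...,1]<70)
    v,u=np.nonzero(m); d=np.stack([(u-c["cx"])/c["fx"],(v-c["cy"])/c["fy"],np.ones(len(u))])
    R=np.array(c["R"]);o=-R.T@np.array(c["t"]);w=R.T@d
    X=(o[:,None]+w*(.078-o[2])/w[2])[:2].T-C
    r=np.hypot(*X.T);a=np.degrees(np.arctan2(X[:,1],X[:,0]))%360
    k=(r>.078)&(r<.110)&~((a>excl[0])&(a<excl[1]))
    if k.sum()<8: return None,k.sum(),0
    a=a[k];z=np.exp(1j*np.radians(a)).mean()
    return np.degrees(np.angle(z))%360,k.sum(),abs(z)
E
python3 - <<'E'
from h import *
for n in("top","scene"): print(n,wang(dict(np.load(n+"0.npz")),(0,0)))
from cell import robot,solver
for p in (pt(-53,0.,0),):pass
for p in (pt(-.053,.095,.15),pt(-.053,.095,.094),pt(.027,.095,.094),pt(0,.055,.093),pt(0,.055,.085)):
  for o in (ORI,[180,0,3],[180,0,93],[180,0,-87]):
    j=solver.inverse_kinematics(p,o);print(np.round(p,3),o[2],None if j is None else np.round(j,0))
E
```

```text
top (np.float64(173.3247186688109), np.int64(90), np.float64(0.9972176724864067))
scene (np.float64(173.79668968658922), np.int64(105), np.float64(0.9960338895943845))
[ 0.466 -0.005  0.15 ] -177.0 [-44.  -1.  42. 116.   1.  65.  90.]
[ 0.466 -0.005  0.15 ] 3 [-44.  -1.  41. 116.   1.  65. -90.]
[ 0.466 -0.005  0.15 ] 93 [-44.  -1.  41. 116.   1.  65.  -0.]
[ 0.466 -0.005  0.15 ] -87 None
[ 0.466 -0.005  0.094] -177.0 [-43.   4.  42. 120.  -3.  57.  94.]
[ 0.466 -0.005  0.094] 3 [-44.   4.  43. 120.  -3.  57. -86.]
[ 0.466 -0.005  0.094] 93 [-45.   4.  44. 120.  -3.  57.   4.]
[ 0.466 -0.005  0.094] -87 None
[ 0.47  -0.085  0.094] -177.0 [-43.   7.  53. 118.  -6.  58. 106.]
[ 0.47  -0.085  0.094] 3 [-41.   6.  51. 118.  -6.  58. -74.]
[ 0.47  -0.085  0.094] 93 [-43.   7.  53. 118.  -6.  58.  16.]
[ 0.47  -0.085  0.094] -87 None
[ 0.509 -0.056  0.093] -177.0 [-39.  12.  47. 114. -10.  58. 105.]
[ 0.509 -0.056  0.093] 3 [-41.  12.  49. 114. -11.  58. -74.]
[ 0.509 -0.056  0.093] 93 [-42.  12.  50. 114. -11.  58.  16.]
[ 0.509 -0.056  0.093] -87 [ -58.   20.   70.  114.  -22.   61. -154.]
[ 0.509 -0.056  0.085] -177.0 [-39.  13.  47. 114. -11.  57. 106.]
[ 0.509 -0.056  0.085] 3 [-40.  13.  48. 114. -11.  58. -74.]
[ 0.509 -0.056  0.085] 93 [-42.  13.  50. 114. -12.  58.  17.]
[ 0.509 -0.056  0.085] -87 [ -57.   21.   70.  115.  -23.   60. -153.]
```

```bash
sed -i 's/^ORI=.*/ORI=[180,0,3.]/' h.py
python3 - <<'E'
from h import *
from cell import robot,solver,camera
robot.gripper_close(10); print(robot.current_clock(),robot.current_width())
robot.movel([.142,.634,.36],speed=.3); print(robot.current_clock())
robot.move_to(pt(-.053,.095,.16),ORI); print(robot.current_clock(),robot.current_tcp_pos(),robot.current_joint_pos())
for n in("scene","wrist","top"):
    c=camera(n);cv2.imwrite(f"pics/{n}1.png",c["img"][:,:,::-1]); np.savez(n+"1.npz",**c)
print(robot.current_clock())
E
```

```text
1.675 0.0005887673787603788
2.2083
4.8417 [ 0.46641657 -0.00437587  0.16022029] [-41.75282388  -1.97567478  38.78191579 115.69152382   1.35699147
  65.82632977 -90.4401119 ]
4.9917
```

View pics/scene1.png

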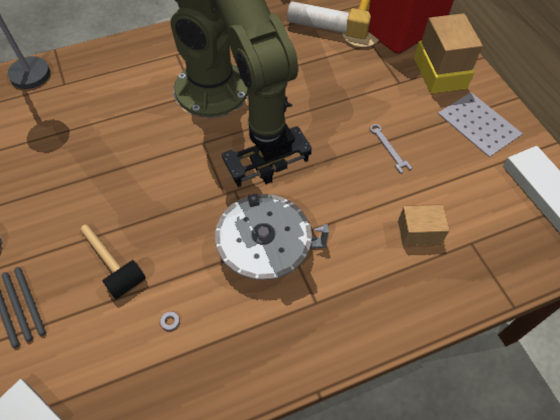

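View pics/wrist1.png

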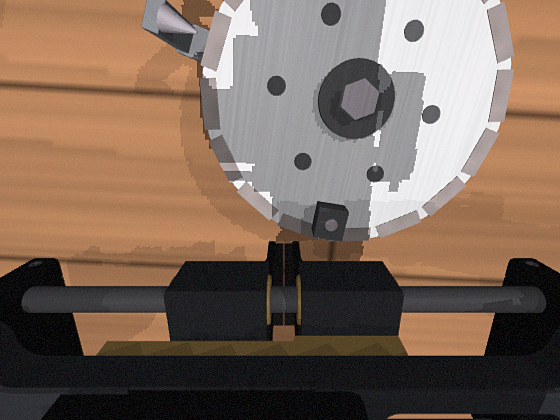

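The scene view shows the closed finger hanging beside the weight at about (254,200). The wrist view has the weight at (331,222), the hub nut at (358,98), the pointer tip near (193,33) and the closed fingers at (283,245). I'll cross-check the positions with the wrist view, then flick.

Run:
```python
from h import *
W=dict(np.load("wrist1.npz"));S=dict(np.load("scene1.npz"))
print("nut",ray(W,(359,99),.080),"w",ray(W,(331,224),.084),"tip",ray(W,(193,31),.074))
print(wang(S,(0,0)))
im=W["img"][0:70,120:230];cv2.imwrite("pics/wcrop.png",cv2.resize(im,None,fx=6,fy=6,interpolation=cv2.INTER_CUBIC)[:,:,::-1])
```

```text
nut [ 0.56452552 -0.05329342  0.08      ] w [ 0.46971013 -0.04242501  0.084     ] tip [0.60237681 0.06523719 0.074     ]
(np.float64(151.94355542369675), np.int64(475), np.float64(0.69482205051128))
```

View pics/wcrop.png

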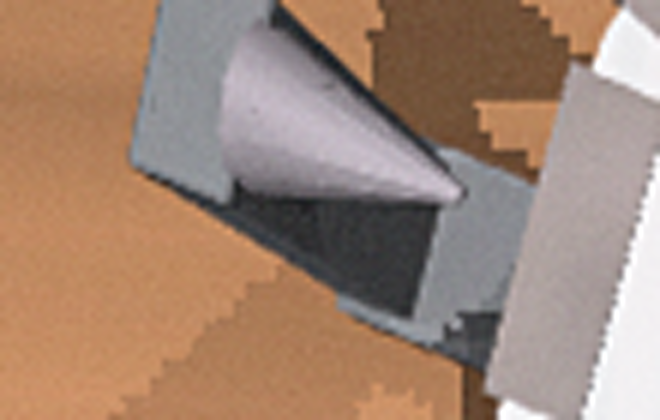

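```bash
python3 - <<'E'
from h import *
from cell import robot,solver,camera
robot.movel(pt(-.053,.095,.094),ORI,speed=.12); print(robot.current_clock(),robot.current_tcp_pos())
robot.movel(pt(.030,.095,.094),ORI,speed=.085); t1=robot.current_clock()
robot.movel(pt(0,.055,.093),ORI,speed=.12); print(t1,robot.current_clock(),robot.current_tcp_pos(),robot.current_force())
for i in range(4):
    for n in("scene","top"):
        t=robot.current_clock();c=camera(n);np.savez(f"f_{n}{i}.npz",clk=t,**c)
    robot.sleep(.15)
print(robot.current_clock())
E
python3 - <<'E'
from h import *
rows=[np.hstack([np.load(f"f_{n}{i}.npz")["img"][130:300,180:360] for i in range(4)]) for n in("scene","top")]
cv2.imwrite("pics/flick.png",np.vstack(rows)[:,:,::-1])
E
```

```text
5.6917 [ 0.46650902 -0.00529127  0.09441896]
6.8167 7.3833 [ 0.50829294 -0.05634572  0.09269491] [ 0.76177635 -0.62071475 -0.61953512]
8.3833
```

View pics/flick.png

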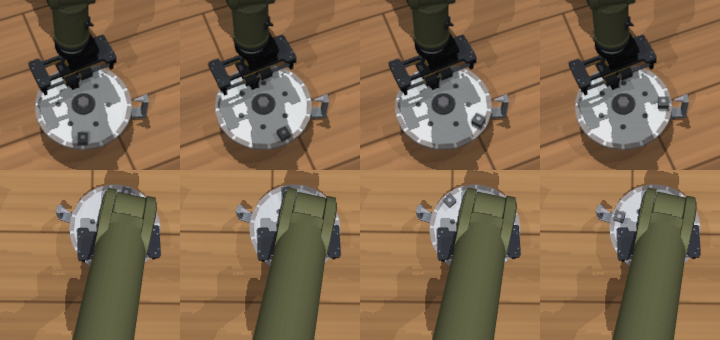

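The disc is coasting. In the scene crops the weight moves from (83,138) to (302-180,132), then (478-360,121), then (663-540,103), heading for the pointer. Now I fit the angles.

Run:
```python
from h import *
for i in range(4):
    c=dict(np.load(f"f_scene{i}.npz"));print(c["clk"],c["t"].round(3),end=" ")
    hsv=cv2.cvtColor(c["img"],cv2.COLOR_RGB2HSV)
    for V in(70,85,100):
        m=(hsv[...,2]<V).astype(np.uint8)
        n,l,st,ce=cv2.connectedComponentsWithStats(m)
        for k in range(1,n):
            if st[k,4]>15 and st[k,4]<300:
                X=ray(c,ce[k],.078)[:2]-C;r=np.hypot(*X)
                if .08<r<.11: print(V,st[k,4],r.round(3),np.degrees(np.arctan2(X[1],X[0])).round(1),end=" | ")
    print()
```

```text
7.3833 [-0.187 -0.382  1.613] 70 110 0.099 -22.2 | 85 140 0.099 -22.9 | 
7.6333 [-0.187 -0.382  1.613] 70 118 0.098 6.9 | 85 140 0.098 7.0 | 100 22 0.104 -110.6 | 
7.8833 [-0.187 -0.382  1.613] 70 43 0.101 32.0 | 85 56 0.101 32.4 | 100 112 0.099 34.7 | 
8.1333 [-0.187 -0.382  1.613] 70 39 0.095 60.1 | 85 49 0.094 60.7 | 100 105 0.095 64.5 |
```

```bash
python3 - <<'E'
from h import *
from cell import robot,solver,camera
p=pt(0,.055,.093)
robot.movel([p[0],p[1],.113],ORI,speed=.1)
t0=robot.current_clock();robot.movel([p[0],p[1],.105],ORI,speed=.05,force_limit=5);t1=robot.current_clock()
print("dry",t1-t0,robot.current_tcp_pos())
robot.movel(p,ORI,speed=.05);robot.sleep(.2);print(robot.current_clock(),robot.current_tcp_pos())
robot.sleep(max(0,10.4-robot.current_clock()))
for i in range(5):
    t=robot.current_clock();c=camera("scene");np.savez(f"g_scene{i}.npz",clk=t,**c)
    robot.sleep(.1)
print(robot.current_clock())
E
cat > det.py <<'E'
from h import *
def det(c):
    hsv=cv2.cvtColor(np.ascontiguousarray(c["img"]),cv2.COLOR_RGB2HSV);o=[]
    for V in(70,85,95,105):
        n,l,st,ce=cv2.connectedComponentsWithStats((hsv[...,2]<V).astype(np.uint8))
        for k in range(1,n):
            if 15<st[k,4]<300:
                X=ray(c,ce[k],.078)[:2]-C;r=np.hypot(*X)
                if .085<r<.108: o.append((V,int(st[k,4]),r.round(3),np.degrees(np.arctan2(X[1],X[0])).round(1)))
    return o
E
python3 -c "
from det import *
for i in range(5):
    c=dict(np.load(f'g_scene{i}.npz'));print(c['clk'],[tuple(map(float,q)) for q in det(c)])"
```

```text
dry 0.3084000000000007 [ 0.50796732 -0.05612247  0.10397929]
9.6333 [ 0.50899254 -0.05608568  0.09320649]
11.15
10.4 [(70.0, 114.0, 0.099, -27.5), (85.0, 140.0, 0.098, -27.3)]
10.55 [(70.0, 111.0, 0.098, -10.7), (85.0, 144.0, 0.099, -11.2), (105.0, 20.0, 0.104, -109.0)]
10.7 [(70.0, 121.0, 0.098, 5.6), (85.0, 145.0, 0.098, 5.8), (105.0, 20.0, 0.104, -110.2)]
10.85 [(70.0, 71.0, 0.098, 18.9), (85.0, 90.0, 0.098, 19.3)]
11.0 [(70.0, 39.0, 0.101, 34.4), (85.0, 54.0, 0.101, 34.9), (95.0, 83.0, 0.101, 36.4), (105.0, 121.0, 0.098, 37.2)]
```

Run:
```python
from h import *
from det import det
from cell import robot,solver,camera
robot.sleep(13.5-robot.current_clock())
for i in range(4):
    t=robot.current_clock();c=camera("scene");np.savez(f"k_scene{i}.npz",clk=t,**c)
    print(t,[tuple(map(float,q)) for q in det(c)])
    robot.sleep(.1)
print(robot.current_clock(),robot.current_tcp_pos())
```

```text
13.5 [(70.0, 47.0, 0.103, -42.8), (85.0, 68.0, 0.103, -42.6), (95.0, 95.0, 0.102, -42.3), (105.0, 132.0, 0.1, -43.6)]
13.65 [(70.0, 109.0, 0.098, -29.5), (85.0, 137.0, 0.098, -29.2)]
13.8 [(70.0, 112.0, 0.099, -14.3), (85.0, 145.0, 0.099, -14.7), (105.0, 21.0, 0.104, -109.6)]
13.95 [(70.0, 117.0, 0.098, 1.3), (85.0, 148.0, 0.098, 1.0)]
14.1 [ 0.50876269 -0.05605362  0.09299   ]
```

Run:
```python
from h import *
from det import det
from cell import robot,solver,camera
p=pt(0,.055,.085)
robot.sleep(14.38-robot.current_clock())
r=robot.movel(p,ORI,speed=.05,force_limit=5)
print(r,robot.current_clock(),robot.current_force(),robot.current_tcp_pos())
robot.sleep(.1)
for i in range(2):
    t=robot.current_clock();c=camera("scene");np.savez(f"b_scene{i}.npz",clk=t,**c)
    print(t,[tuple(map(float,q)) for q in det(c)],robot.current_force())
c2=camera("top");np.savez("b_top.npz",**c2)
a=c["img"][130:300,180:360];b=c2["img"][130:300,180:360]
cv2.imwrite("pics/brake.png",cv2.resize(np.hstack([a,b]),None,fx=2.2,fy=2.2,interpolation=cv2.INTER_CUBIC)[:,:,::-1])
```

```text
True 14.5917 [-2.24992615 -0.14301658  9.58719524] [ 0.51014476 -0.0567547   0.08842472]
14.6917 [(70.0, 34.0, 0.097, 50.6), (85.0, 47.0, 0.098, 51.2), (95.0, 72.0, 0.099, 53.0), (105.0, 24.0, 0.104, -109.2), (105.0, 112.0, 0.097, 55.2)] [-1.00664201 -0.40973325  7.01920318]
14.7417 [(70.0, 35.0, 0.097, 50.7), (85.0, 46.0, 0.098, 51.3), (95.0, 73.0, 0.099, 53.1), (105.0, 24.0, 0.104, -109.2), (105.0, 112.0, 0.097, 55.2)] [-2.13165188 -1.42971341  7.72122579]
```

View pics/brake.png

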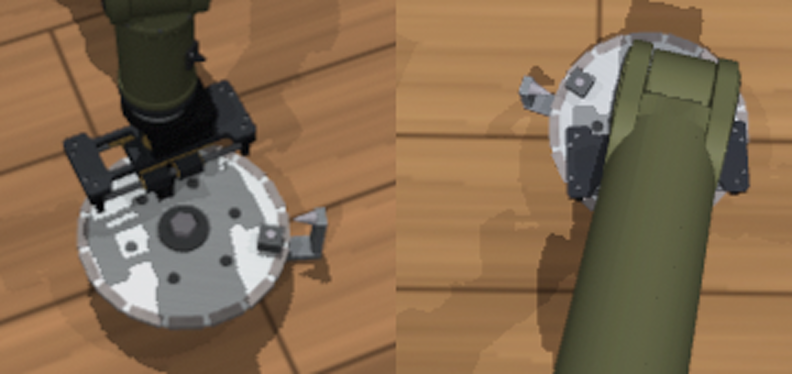

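The disc stopped short: the weight is at (270,236) in the scene crop and (580,83) in the top crop, about 17° before the pointer. The task says a pressed fingertip can drag the disc round. The finger is still pressed on the face, so I'll drag the rest of the way.

Run:
```python
from h import *
from det import det
from cell import robot,solver,camera
S=dict(np.load("b_scene1.npz"));T=dict(np.load("b_top.npz"))
for c,u in((S,(302.5,237.)),(T,(263.4,167.5))):
    X=ray(c,u,.084)[:2]-C;print(np.hypot(*X),np.degrees(np.arctan2(X[1],X[0])))
p0=robot.current_tcp_pos()
X=np.array(p0[:2])-C; r=np.hypot(*X); a=np.degrees(np.arctan2(X[1],X[0]))%360; print(r,a)
for d in (5.5,11.,16.5):
    q=np.radians(a+d); robot.movel([C[0]+r*np.cos(q),C[1]+r*np.sin(q),.0875],[180,0,3.+d],speed=.04)
    print(robot.current_force(),robot.current_tcp_pos())
robot.sleep(.2)
S=camera("scene");T=camera("top");print(robot.current_clock(),robot.current_force(),[tuple(map(float,q)) for q in det(S)])
np.savez("d_scene.npz",**S);np.savez("d_top.npz",**T)
cv2.imwrite("pics/drag.png",cv2.resize(np.hstack([S["img"][200:270,270:350],T["img"][140:210,225:305]]),None,fx=5,fy=5,interpolation=cv2.INTER_CUBIC)[:,:,::-1])
```

```text
0.09490281357305991 57.04058740545227
0.09305067869745338 59.204122898974745
0.05367370416134295 183.7014056844576
[-3.5390945  -1.27179749 10.92090221] [ 0.51114094 -0.06251668  0.08839408]
[-1.86589213 -1.03171056  8.94191   ] [ 0.51253126 -0.06760573  0.08843468]
[-1.54249407 -0.40499025  9.20435874] [ 0.51430523 -0.07250507  0.08843177]
15.9833 [-0.93433784 -1.25068513  7.66201781] [(70.0, 34.0, 0.094, 68.6), (85.0, 48.0, 0.093, 69.5), (95.0, 83.0, 0.095, 72.8), (105.0, 107.0, 0.095, 73.3)]
```

View pics/drag.png

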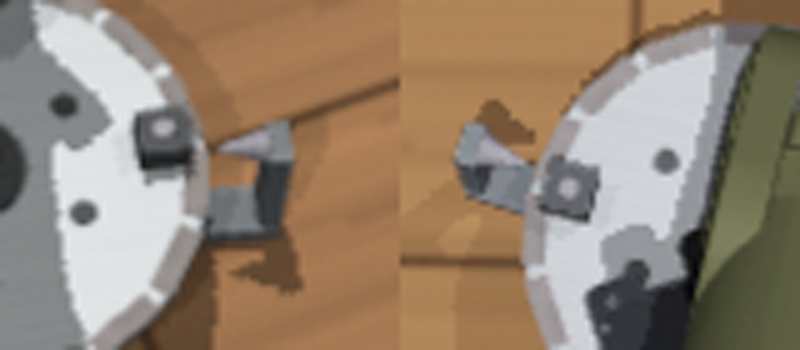

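The scene crop shows the weight top at (164,127) and the pointer tip at (215,149). The top crop shows them at (569,187) and (525,163).

Run:
```python
from h import *
S=dict(np.load("d_scene.npz"));T=dict(np.load("d_top.npz"))
for c,u,z in((S,(302.4,225.),.084),(T,(258.4,177),.084),(S,(312.6,229.4),.074),(T,(249.6,172.2),.074)):
    X=ray(c,u,z)[:2]-C;print(z,np.hypot(*X),np.degrees(np.arctan2(X[1],X[0])))
for q in (((258.4,177),(302.4,225.)),((249.6,172.2),(312.6,229.4))):
    P=tri(T,q[0],S,q[1]);X=P[:2]-C;print(P,np.hypot(*X),np.degrees(np.arctan2(X[1],X[0])))
```

```text
0.084 0.09502313845277618 76.8307948475936
0.084 0.09480070247899523 76.04437964164144
0.074 0.11900570415522363 72.0013565017968
0.074 0.12086432662851912 72.09220391475485
[0.58620246 0.03878826 0.08570153] 0.0947005809799774 76.2540678650348
[0.60059743 0.06094848 0.07378371] 0.11996372269561606 72.08705702942663
```

The weight has gone about 4.2° (7 mm) past the pointer. I'll drag it back by that much, then lift off.

Run:
```python
from h import *
from cell import robot,solver,camera
p0=robot.current_tcp_pos()
X=np.array(p0[:2])-C; r=np.hypot(*X); a=np.degrees(np.arctan2(X[1],X[0]))%360
q=np.radians(a-4.2); robot.movel([C[0]+r*np.cos(q),C[1]+r*np.sin(q),.0875],[180,0,19.5-4.2],speed=.03)
robot.sleep(.3);p=robot.current_tcp_pos();print(robot.current_force(),p)
robot.movel([p[0],p[1],.093],speed=.03);robot.movel([p[0],p[1],.20],speed=.15);robot.sleep(.3)
print(robot.current_clock(),robot.current_force(),robot.current_tcp_pos())
S=camera("scene");T=camera("top")
np.savez("d_scene.npz",**S);np.savez("d_top.npz",**T)
cv2.imwrite("pics/drag2.png",cv2.resize(np.hstack([S["img"][200:270,270:350],T["img"][140:210,225:305]]),None,fx=5,fy=5,interpolation=cv2.INTER_CUBIC)[:,:,::-1])
cv2.imwrite("pics/sc_end.png",S["img"][:,:,::-1])
robot.sleep(1);S2=camera("scene");print("diff",np.abs(S2["img"][180:290,200:340].astype(int)-S["img"][180:290,200:340]).max(-1).__gt__(40).sum())
```

```text
[-2.7212701  -0.70647888  9.73827156] [ 0.5134431  -0.06961478  0.08840453]
18.0333 [ 2.46142689e-04 -6.55479351e-01 -7.92067271e-01] [ 0.51307935 -0.06963343  0.19934544]
diff 18
```

View pics/drag2.png

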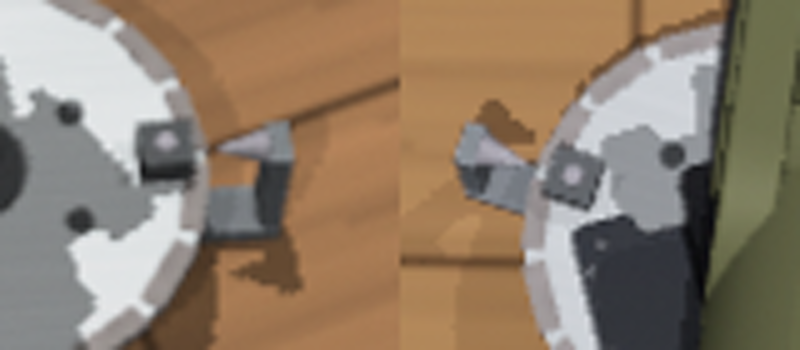

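View pics/sc_end.png

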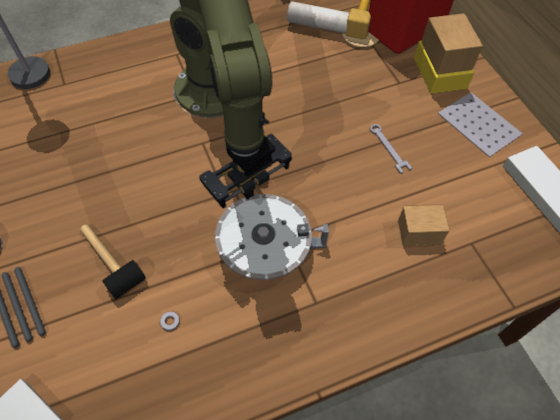

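The scene crop now has the weight at (165,140) and the top crop at (572,175), both close to the pointer line. The 18 changed pixels could mean a slow creep, so I'll check that before handing in.

Run:
```python
from h import *
from cell import robot,camera
S=dict(np.load("d_scene.npz"));T=dict(np.load("d_top.npz"))
for c,u in((S,(302.6,227.6)),(T,(259,174.6))):
    X=ray(c,u,.084)[:2]-C;print(np.hypot(*X),np.degrees(np.arctan2(X[1],X[0])))
robot.sleep(2);S2=camera("scene");T2=camera("top");print(robot.current_clock())
np.savez("e_top.npz",**T2)
for a,b,box in((S,S2,(200,270,270,312)),(T,T2,(150,205,240,280))):
    f=lambda c:cv2.cvtColor(np.ascontiguousarray(c["img"][box[0]:box[1],box[2]:box[3]]),cv2.COLOR_RGB2GRAY).astype(np.float32)
    print(cv2.phaseCorrelate(f(a),f(b)))
cv2.imwrite("pics/end3.png",cv2.resize(np.hstack([S2["img"][200:270,270:350],T2["img"][140:210,225:305]]),None,fx=5,fy=5,interpolation=cv2.INTER_CUBIC)[:,:,::-1])
```

```text
0.09445628496528918 72.5206348312576
0.09517931038689649 72.21354952828833
21.2833
((0.4559361700811735, 0.016252600877891155), 1.0167411863068003)
((0.020136290803275614, -0.017143525856763375), 1.0060321542123953)
```

View pics/end3.png

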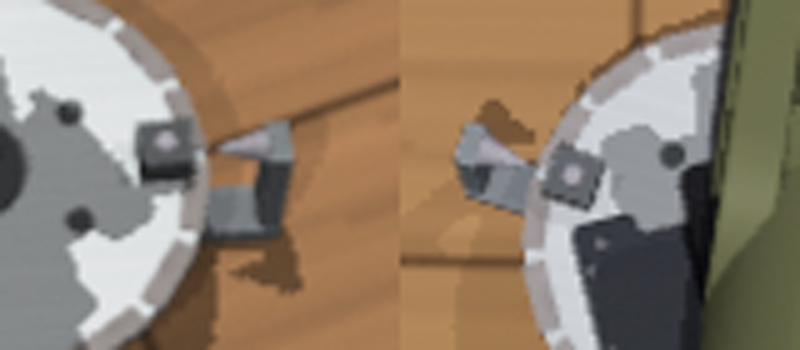

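The weight is at (165,140) and (572,175), unchanged after about 3 s. It measures 72.4° against the pointer's 72.1°, and the disc is still. I'm handing in.

```bash
python3 -c "
from cell import job,robot
job.hand_in();print(robot.current_clock())"
```

```text
the job is handed in; nothing more can be done
the job is handed in; nothing more can be done
```

The disc is standing still with the pointer aimed at the balance weight, the finger is clear, and the job is handed in. No verdict is reported.

- **Flick:** I pushed the weight's flat side with the closed fingertip. The disc coasted at about 2 rad/s and the weight ran past the pointer twice with nothing touching the disc.
- **Brake:** I pressed the fingertip on the coasting disc's face on the third lap. My timing was early and it stopped about 14–16° short. With the finger still pressed (about 10 N), I dragged the disc forward, which overshot by about 4°, then back, and lifted off.
- **Final position:** The weight is at 72.2–72.5° from two views and the pointer tip at about 72.1°, so the offset is under 1 mm, or about 2 mm allowing for calibration.
- **Standing still:** The top view showed no shift over about 3 s. One scene correlation read a 0.46-pixel shift that the top view did not confirm, and the pictures looked identical.
- **Other checks:** The finger ended about 110 mm above the face. The other things on the bench look unmoved in the final scene picture, though I did not re-measure them. The last clock reading was 21.3 s, within the 42 s limit.

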